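# Load a pipe ring into the sectioning clamp, unlock the lever and hold it shut

### The job

Lift the steel ring up and off the peg of its stand and stand it on edge in the clamp, on the two rails between the jaws, and let go of it. Only then flip the safety catch at the end of the clamp's lever fully open, pull the lever all the way towards the robot so that the jaws grip the ring, and finish while still holding the lever there (it springs back if let go). Leave the bottle, dish and jar where they are.

Things in the scene. Friction and masses are not known exactly. Their poses are not given: they have to be found in the camera images.
- ring_centre (a point): Centre of a loose steel ring cut from pipe: outside diameter 56 mm, bore 42 mm, 16 mm thick, about 0.14 kg. x is the ring's axis (through the bore), so the ring stands upright in its own y-z plane; it can be gripped across its 56 mm outside diameter from above, fingers on its two y sides.
- peg (a point): Top of the stand's peg, 130 mm above the table; the ring hangs here. The 10 mm round peg runs from a post (35 mm away at +x, no taller than 5 mm above this point) 30 mm towards -x, where its end turns up 10 mm above this point. x, y are the stand's axes. Free the ring by lifting it 14 to 18 mm, then drawing it 60 mm or more to the stand's -x. Base 100 x 100 x 12 mm.
- seat (a point): Where the ring's centre belongs: ring on edge, axis along this x, on two 12 mm high rails that stop it rolling. The jaws, 30 mm wide in y, stand before (-x, moving) and behind (+x, fixed) it; open, they leave a gap of 13 mm before and 14 mm behind this point; tops 9 mm above it. The clamp's white base, 200 x 345 mm, has its top 37 mm below. Nothing stands over the seat; 60 mm free on both y sides
- knob (a point): Point on the axis of the black upright knob on the lever, at mid-height: knob 22 mm in diameter, 48 mm high, 24 mm above and below this point; lever arm (12 mm thick) 3 mm below the knob's foot. It moves with the lever. Best taken from above with one finger before and one behind it in the clamp's x direction.
- pivot (a point): Point on the vertical axis the lever turns about, at the height of the knob point; the knob is 155 mm from it. x and y axes turn with the lever.
- lever (a joint): Angle of the clamp lever about its vertical pivot, rad: 0 as it starts, growing as the knob is pulled towards the robot (counter-clockwise seen from above), stop at 0.6. A spring returns it to 0: about 2 N at the knob at first, 7 N at full pull, more as the jaws bite. Blocked near 0 while the catch is down. It drives the moving jaw 20 mm per rad towards +x; the jaw meets a seated ring at about 0.53.
- catch (a joint): Angle of the safety catch, rad: 0 shut (its plate lies over the end of the lever arm, cheeks on both sides of it), fully open at 1.5 (plate upright). It stays where it is left; it takes about 1.5 N at the tab.
- tab_top (a point): Top of the thumb tab of the catch, an upright aluminium plate 26 mm wide, 6 mm thick, rising 60 mm from the hinge to this point when the catch is shut. Push it away from the knob, towards the clamp's +y, in an arc about the hinge until it lies nearly level; the catch's plate then rises.
- catch_hinge (a point): Fixed point on the catch's hinge axis, which is horizontal along the clamp's x; 65 mm above the table. x and y axes are the clamp's. The shut plate reaches 53 mm from here towards -y, its upper face 3 mm above this point.
- jaw (a joint): Travel of the moving jaw towards the fixed jaw, m: 0 open; it touches a seated ring at about 0.0107 and with the ring in it stops firmly at about 0.0112 to 0.0115 (lever then about 0.57 to 0.6, pulled with 10 to 15 N).
- wash_bottle: White plastic bottle, 60 mm diameter, 150 mm high; origin under its centre. To be left alone.
- dish: White ceramic bowl, 90 mm diameter, 30 mm high; origin under its centre. To be left alone.
- jar: Amber jar with a black cap, 56 mm diameter, 75 mm high; origin under its centre. To be left alone.
Things that resemble listed ones, but are neither listed nor needed, are in the scene too. There is more than one size of the part that bears ring_centre; the job needs the larger.

How it is judged:
By the outcome, as a careful person would: the job done as asked, in the order asked, and still so for the second after the job is handed in, while the arm keeps its last pose, push and grip.
It also fails if it takes over 61 s, if anything falls off the work surface, if the arm or the gripper's body presses on something with over 40 N, if the wrist force passes 120 N, or if a joint passes its speed limit or range.

### The arm

A 6-joint arm with a two-finger parallel gripper is mounted at the origin on the work surface. World frame = base frame: x ahead of the robot, y to its left, z up, the work surface at z = 0. Lengths are in mm, angles in degrees, forces in N, time in s.
With the tool pointing down it reaches from about 350 to 850 mm from the base axis. Payload 8.1 kg.
Tool frame: the origin (TCP) lies midway between the tips of the shut fingers; the grasp point (between the pads) lies 19 mm behind it; z points along the fingers, y is the line along which they close (so a half turn about z gives the same grasp; the last joint's range is limited). The gripper opens to 85 mm and grips with 20 to 120 N. Pads are 22 mm wide; open, the fingers measure 114 mm over their backs; the gripper's body (76 mm by 85 mm) begins 54 mm behind the grasp point. The pads swing forward as they close: fully open they stand 13 mm farther back than shut.
Start: joints at [-75.023, 7.471, 85.268, -0, 87.261, -4.893], TCP at [203.954, -564.277, 231.292] pointing down, gripper open.
Joint ranges: [-169.43, 169.43], [-51.17, 129.36], [1.28, 143.12], [-76.62, 256.62], [0, 156.53], [-152.29, 152.29]. Speed limits (degrees/s): [136.94, 136.94, 159.86, 180, 180, 180].

### API

Orientations are given as [roll, pitch, yaw] about the fixed x, y, z axes, in that order (R = Rz(yaw) Ry(pitch) Rx(roll)).
In Python, from bench import r gives the robot as it stands.
- The arm moves only by the tool step_arm, never from a script. Its arguments are lists of equal length, an entry for each row: "delta_pos": the shift along the world's x, y, z in units of 200 mm (1.0 is 200 mm), a list of three; "spin": the turn about the world's z in units of 180 degrees (1.0 is 180 degrees). In form: {"delta_pos": [[dx, dy, dz], ...], "spin": [spin, ...]}. A call has 1 to 8 rows; each row shifts and turns the commanded pose from where the row before left it; what a row does not reach is not made up. A row lasts 1/8 s, in which the tool goes at most 62.5 mm and 10.7 degrees, less where a joint would pass 70% of its speed; a pose out of reach is approached as far as the arm can. A call with a number of a shift or a turn outside -1 to 1 is refused whole. A call with a gripper value outside its range is refused whole. "gripper" is the opening, from -1 (shut) to 1 (fully open), set as the call begins (left out, the last holds). The fingers move at their own pace and stop on an object; "squeeze" is the grip in N (left out, the last holds). Time passes only in rows, so rows that do not move let the fingers close. It gives the time, the measured TCP pose, the force, the opening and the grip force at its end, in the units of the state.
- r.sense(): the state, without advancing time (a new reading comes with each control period).
- r.snapshot(name): name is "scene" or "top"; returns a dict with "pixels" (400x640x3 uint8, blue, green, red), "fx", "fy", "cx", "cy" (pixels), "dist_coeffs" ([k1, k2, p1, p2, k3] as OpenCV has them; the pictures are not rectified), "camera_from_world" (4x4, takes a point from world to camera coordinates). Camera axes: x right, y up, looking along -z (the intrinsics and any distortion apply to the point x, -y, -z); pixel columns grow to the right and rows downward; lengths in mm; the calibration is good to about 2 mm. A picture is of the moment at which its call begins. There is no depth.
- r.hand_in(): hands the job in; it is judged then, once.
The state is a dict: "time": time; "joint_pos": joint angles; "qd": joint speeds; "joint_efforts": joint torques, N m; "tool_pos": TCP position; "tcp_rot": TCP orientation; "ft_force": force on the tool from outside, world axes, zero at the start; "wrist_torque": the same for the moment, N m; "finger_gap": finger opening in mm; "grip_force": force on a finger pad.
Only numpy, scipy, OpenCV 4.12 (cv2) and the standard library are available. Lean on these libraries where they do the work, as an engineer would, in place of code of your own. Each camera call takes 0.05 s, during which the arm holds its last target. There are 200 camera calls.

## Working session

There is one attempt and no reset: what is moved stays moved. The work goes in short steps, Python scripts to look and compute and a tool call to move; the robot and the scene stay as the last step left them, time stands still between calls to the robot, and variables do not carry over. Pictures are saved under pics/ and viewed, at most 10 in all, crops included, and the job is handed in when it is done.

Besides the shell and the picture viewer there is one more tool, called by a JSON object that holds its "fn" and its "kwargs", one argument or row to a line. step_arm: Moves the arm, as the interface text tells. Shifts and turns lie within -1 to 1; 1 stands for 200 mm of shift or 180 degrees of turn. Its arguments: {"type":"object","properties":{"delta_pos":{"type":"array","items":{"type":"array","items":{"type":"number","minimum":-1,"maximum":1}}},"spin":{"type":"array","items":{"type":"number","minimum":-1,"maximum":1}},"gripper":{"type":"number"},"squeeze":{"type":"number"}},"required":["delta_pos","spin"]}

```bash
mkdir -p pics; cat > h.py <<'E'
import numpy as np, cv2
from bench import r
def snap(n,f=None):
    s=r.snapshot(n)
    if f: cv2.imwrite('pics/'+f,s['pixels'])
    return s
def K(s): return np.array([[s['fx'],0,s['cx']],[0,s['fy'],s['cy']],[0,0,1.]])
F=np.diag([1,-1,-1,1.])
def proj(s,P):
    T=F@np.array(s['camera_from_world']); 
    return cv2.projectPoints(np.array(P,float).reshape(-1,3),cv2.Rodrigues(T[:3,:3])[0],T[:3,3],K(s),np.array(s['dist_coeffs'],float))[0].reshape(-1,2)
def ray(s,uv,z):
    T=F@np.array(s['camera_from_world'])
    n=cv2.undistortPoints(np.array(uv,float).reshape(-1,1,2),K(s),np.array(s['dist_coeffs'],float)).reshape(-1,2)
    d=np.c_[n,np.ones(len(n))]@T[:3,:3]; o=-T[:3,:3].T@T[:3,3]
    return o+d*((np.broadcast_to(z,len(n))-o[2])/d[:,2])[:,None]
E
python3 - <<'E'
from h import *
for n in ('scene','top'):
    s=snap(n,n+'0.png'); T=np.array(s['camera_from_world']); print(n,-T[:3,:3].T@T[:3,3],s['fx'],s['dist_coeffs'])
print(r.sense())
E
```

```text
scene [1063.78249553 -714.93588494  897.40512612] 465.0315621825089 [-0.05876491  0.          0.          0.          0.        ]
top [ 365.80889453   22.53524009 1238.62709856] 425.7924501899189 [-0.11615524  0.          0.          0.          0.        ]
{'time': 0.1, 'joint_pos': array([-7.50233952e+01,  7.51074190e+00,  8.53234096e+01,  2.69246836e-04,
        8.72629192e+01, -4.89367134e+00]), 'qd': array([-0.00404838, -0.09693146, -0.12922791,  0.17940828,  0.00125361,
        0.08560288]), 'joint_efforts': array([ 1.33379926e-03, -5.70952177e+01, -5.01941335e+01, -4.55119437e-05,
        8.13775318e-03, -1.13313467e-05]), 'tool_pos': array([ 203.8207939 , -563.78368213,  230.34620768]), 'tcp_rot': array([-1.79903306e+02, -8.54873139e-03,  1.98702558e+01]), 'ft_force': array([ 0.31031383,  0.38909224, -1.09650795]), 'wrist_torque': array([ 0.0183839 , -0.03648146,  0.01873267]), 'grip_force': 0.0, 'finger_gap': 85.32337362370548}
```

View pics/scene0.png

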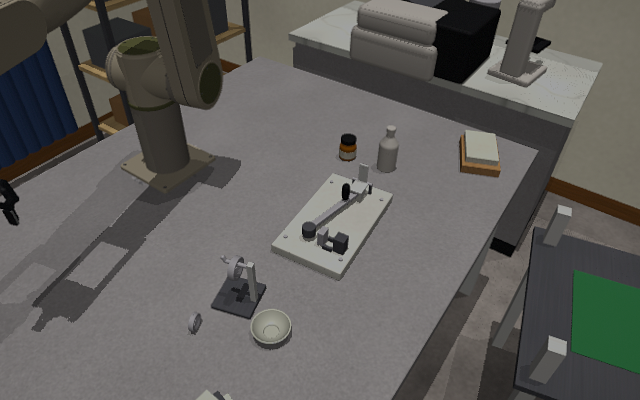

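View pics/top0.png

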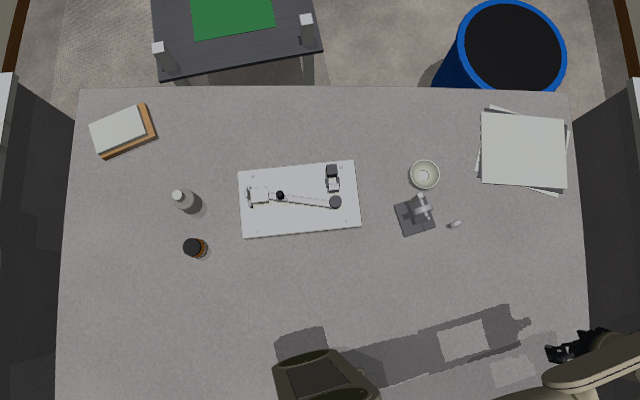

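The scene view shows the stand with its ring at (237,268), a loose smaller ring at (195,322), the dish at (271,328), the clamp around (335,222), the jar at (348,147) and the bottle at (388,152). In the top view the clamp is at (300,198) and the stand at (415,213). Next I'll zoom in.

```bash
python3 - <<'E'
from h import *
a=cv2.imread('pics/scene0.png');b=cv2.imread('pics/top0.png')
def c(i,x,y,w,h,k): return cv2.resize(i[y:y+h,x:x+w],None,fx=k,fy=k,interpolation=cv2.INTER_CUBIC)
cv2.imwrite('pics/c1.png',np.vstack([c(b,232,150,133,100,6)[:594]]))
cv2.imwrite('pics/c2.png',c(a,265,155,133,100,6)[:594])
cv2.imwrite('pics/c3.png',np.hstack([c(a,180,245,66*1+34,75,8)[:,:800][:, :800]])[:600])
cv2.imwrite('pics/c4.png',c(b,385,180,80,60,10))
E
```

```text
(no output)
```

View pics/c1.png

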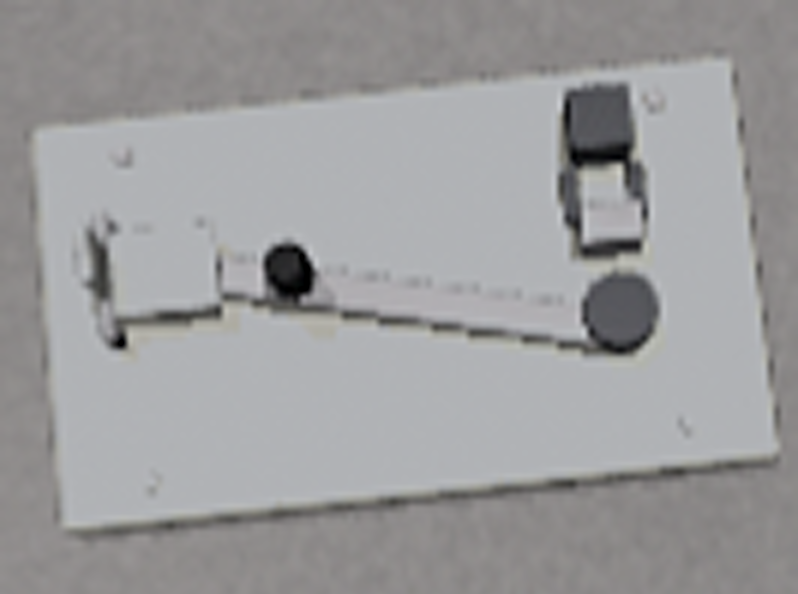

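View pics/c2.png

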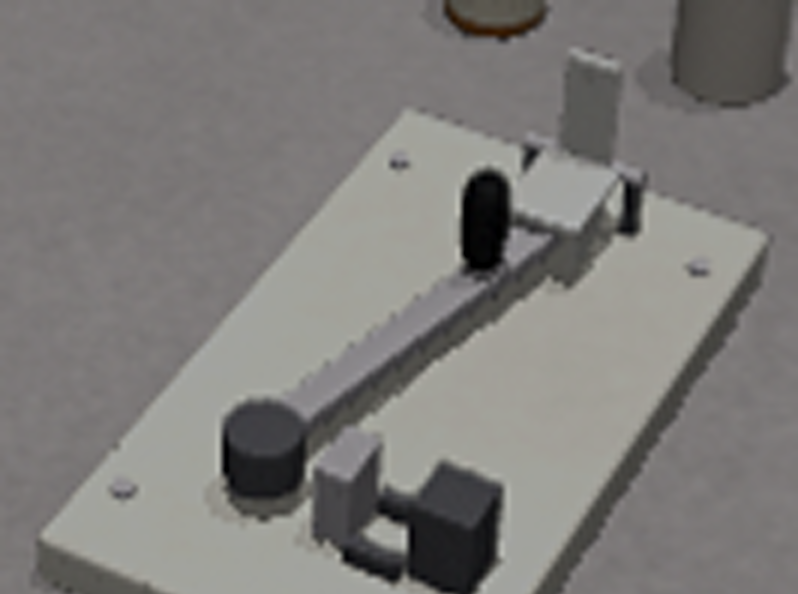

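View pics/c3.png

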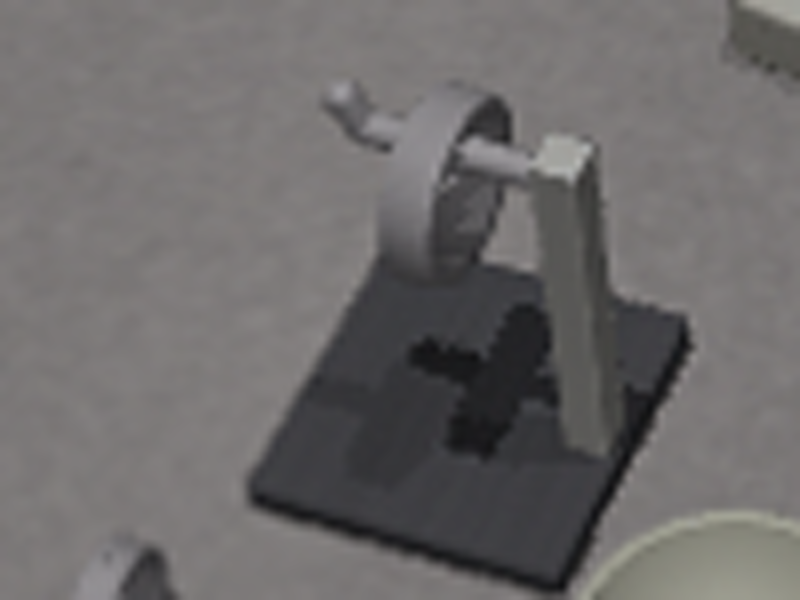

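View pics/c4.png

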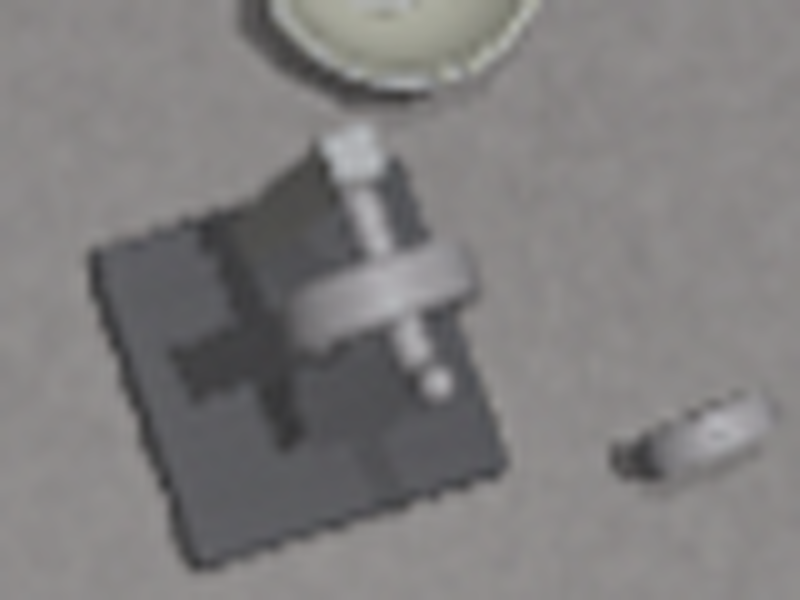

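The crops show the clamp from above: knob top (290,266), pivot cap (620,312), moving jaw (610,215), fixed jaw (598,120) and upright tab (85,255). The large ring is on the peg, with the post top at (355,150) and the peg tip at (440,383). The smaller ring lies loose on the table. Next I'll triangulate.

```bash
python3 - <<'E'
from h import *
from scipy.optimize import least_squares
t=snap('top');s=snap('scene')
f=lambda o,k:(lambda p:(np.array(p,float).reshape(-1,2)+.5)/k-.5+o)
T1=f((232,150),6);S2=f((265,155),6);S3=f((180,245),8);T4=f((385,180),10)
def tri(a,b):
    q=least_squares(lambda P:np.r_[(proj(t,P)-a).ravel(),(proj(s,P)-b).ravel()],[500,0,50])
    return q.x.round(1),q.fun.round(1)
print('knobtop',tri(T1((290,264)),S2((487,178))))
print('pivtop',tri(T1((620,312)),S2((265,418))))
print('fixjawtop',tri(T1((598,108)),S2((457,485))))
print('movjawtop',tri(T1((611,222)),S2((350,455))))
print('tabtop',tri(T1((88,262)),S2((597,58))))
print('tip',tri(T4((440,383)),S3((345,92))))
print('post',tri(T4((352,152)),S3((565,152))))
# base fit
C=np.array([[100,172.5],[100,-172.5],[-100,-172.5],[-100,172.5]])
ct=T1([(37,130),(730,60),(775,455),(65,527)]); cs=S2([(767,237),(404,112),(40,543)]) 
def m(p):
    c,sn=np.cos(p[2]),np.sin(p[2]); return np.c_[C@np.array([[c,sn],[-sn,c]])+p[:2],np.full(4,p[3])]
q=least_squares(lambda p:np.r_[(proj(t,m(p))-ct).ravel(),(proj(s,m(p))[[0,3,2]]-cs).ravel()],[500,60,0.1,20])
print('base',q.x.round(3),np.degrees(q.x[2]),q.fun.round(1))
# screws/stand base corners z=12
print('standbase',ray(t,T4([(92,250),(400,160),(508,468),(195,570)]),12).round(1))
print('ring', ray(t,T4([(290,318),(475,268)]),111).round(1))
print(ray(t,T4((710,430)),20), ray(t,T1([(160,268),(110,215),(218,212),(222,308),(112,320)]),68).round(1))
E
```

```text
knobtop (array([585.4, 125.1, 113. ]), array([-0.3, -0.4, -0.5,  0.1]))
pivtop (array([571.3, -24.2,  73.6]), array([-0.4, -0.5, -0.6,  0.1]))
fixjawtop (array([664.4, -15.5,  82.2]), array([ 0.2,  0.2,  0.2, -0. ]))
movjawtop (array([613.4, -20.6,  73.4]), array([-0.2, -0.3, -0.3,  0.1]))
tabtop (array([585.3, 215.2, 124.6]), array([-0.8, -1. , -1.3,  0.3]))
tip (array([ 516.9, -269.2,  138.2]), array([-0.3, -0.3, -0.3,  0. ]))
post (array([ 578.7, -248.8,  136.3]), array([-0.1, -0.1, -0.1,  0. ]))
base [5.88998e+02 7.87190e+01 1.10000e-01 2.51610e+01] 6.284464011847538 [-1.2 -0.6 -0.  -0.9  0.8  0.2 -0.7  1.   0.6  0.7 -0.1  0.3 -1.2  0.2]
standbase [[ 572.6 -201.    12. ]
 [ 600.1 -294.1   12. ]
 [ 508.2 -323.    12. ]
 [ 478.3 -229.    12. ]]
ring [[ 537.5 -236.6  111. ]
 [ 551.4 -288.2  111. ]]
[[ 518.47209351 -381.7977168    20.        ]] [[590.9 189.   68. ]
 [616.1 213.2  68. ]
 [617.7 162.5  68. ]
 [572.1 159.6  68. ]
 [566.2 210.7  68. ]]
```

{"fn": "step_arm", "kwargs": {
  "delta_pos": [
    [0.1, 0.09, 0],
    [0.2, 0.18, 0],
    [0.23, 0.2, -0.02],
    [0.24, 0.21, -0.03],
    [0.24, 0.21, -0.03],
    [0.24, 0.21, -0.03],
    [0.23, 0.21, -0.03],
    [0.225, 0.205, -0.02]
  ],
  "spin": [-0.002, -0.002, -0.002, -0.002, -0.002, -0.002, -0.002, -0.002],
  "gripper": 1
}}

```text
time: 1.2
tool_pos: [542.5, -262.7, 199.3]
tcp_rot: [-180.0, 0.0, 17.0]
ft_force: [0.6, -0.9, 0.5]
finger_gap: 85.1
grip_force: 0.0
```

{"fn": "step_arm", "kwargs": {
  "delta_pos": [
    [0, 0, 0],
    [0, 0, 0]
  ],
  "spin": [0, 0]
}}

```text
time: 1.45
tool_pos: [541.2, -264.2, 199.4]
tcp_rot: [-180.0, 0.1, 17.1]
ft_force: [-1.0, 0.4, -0.6]
finger_gap: 85.4
grip_force: 0.0
```

{"fn": "step_arm", "kwargs": {
  "delta_pos": [
    [0.02, 0.015, -0.1],
    [0, 0, -0.15],
    [0, 0, -0.15],
    [0, 0, -0.11],
    [0, 0, -0.055],
    [0, 0, 0]
  ],
  "spin": [0, 0, 0, 0, 0, 0]
}}

```text
time: 2.2
tool_pos: [544.2, -261.5, 85.4]
tcp_rot: [-179.9, 0.1, 16.9]
ft_force: [0.3, 0.7, 1.1]
finger_gap: 85.2
grip_force: 0.0
```

```bash
python3 - <<'E'
from h import *
a=snap('scene')['pixels'];b=snap('top')['pixels']
def c(i,x,y,w,h,k): return cv2.resize(i[y:y+h,x:x+w],None,fx=k,fy=k,interpolation=cv2.INTER_CUBIC)
cv2.imwrite('pics/g1.png',np.hstack([c(a,200,215,57,85,7),c(b,390,175,57,85,7)]))
E
```

```text
(no output)
```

View pics/g1.png

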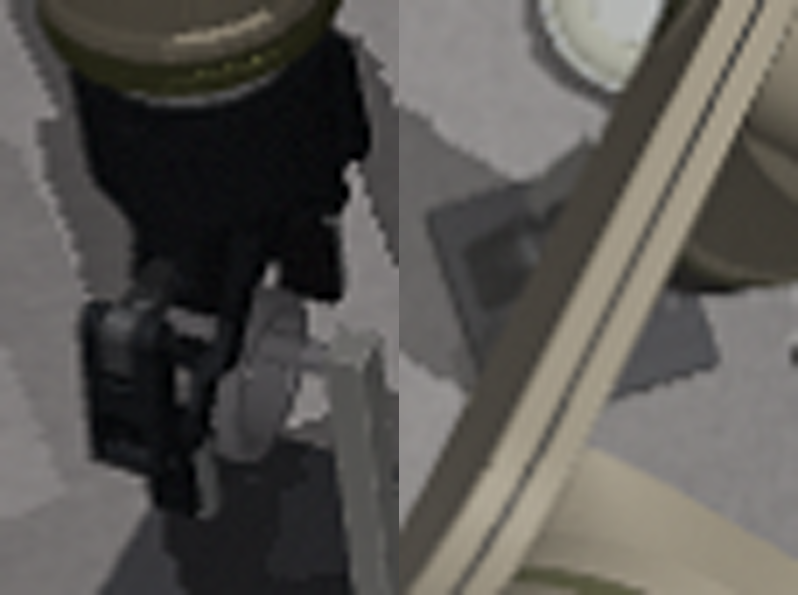

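The left half shows the open fingers straddling the ring, whose centre is near crop (262,380). The near finger is at (150,410). I'll check this numerically.

```bash
python3 - <<'E'
from h import *
s=snap('scene');a=np.radians(17);X=np.array([np.cos(a),np.sin(a),0]);Y=np.array([-X[1],X[0],0])
tc=np.array([544.5,-261.2,0]);z=lambda h:np.array([0,0,h])
P={'ringc':tc+z(109),'ringtop':tc+z(137),'ring-y':tc-28*Y+z(109),'ring+y':tc+28*Y+z(109),'ringtop+x':tc+8*X+z(137),'ringtop-x':tc-8*X+z(137),'ringbot-x':tc-8*X+z(81),'ringbot+x':tc+8*X+z(81),
'tip in-':tc-42.5*Y+11*X+z(98),'tip in-x':tc-42.5*Y-11*X+z(98),'post':tc+35*X+z(135)}
for k,p in P.items(): print(k,((proj(s,p)[0]-(200,215)+.5)*7-.5).round())
E
```

```text
ringc [252. 376.]
ringtop [243. 317.]
ring-y [213. 441.]
ring+y [290. 313.]
ringtop+x [267. 323.]
ringtop-x [220. 310.]
ringbot-x [238. 426.]
ringbot+x [284. 439.]
tip in- [229. 508.]
tip in-x [165. 489.]
post [347. 349.]
```

{"fn": "step_arm", "kwargs": {
  "delta_pos": [
    [0, 0, 0],
    [0, 0, 0],
    [0, 0, 0],
    [0, 0, 0],
    [0, 0, 0],
    [0, 0, 0],
    [0, 0, 0]
  ],
  "spin": [0, 0, 0, 0, 0, 0, 0],
  "gripper": -1,
  "squeeze": 50
}}

```text
time: 3.22
tool_pos: [546.1, -261.7, 88.1]
tcp_rot: [179.9, -0.1, 17.0]
ft_force: [-1.7, 1.2, 5.7]
finger_gap: 55.3
grip_force: 51.8
```

{"fn": "step_arm", "kwargs": {
  "delta_pos": [
    [0, 0, 0.03],
    [0, 0, 0.04],
    [0, 0, 0.01],
    [0, 0, 0],
    [0, 0, 0]
  ],
  "spin": [0, 0, 0, 0, 0]
}}

```text
time: 3.85
tool_pos: [545.2, -261.3, 102.4]
tcp_rot: [-180.0, 0.0, 17.0]
ft_force: [-0.5, 0.6, -1.6]
finger_gap: 54.8
grip_force: 53.0
```

{"fn": "step_arm", "kwargs": {
  "delta_pos": [
    [-0.03, -0.009, 0],
    [-0.07, -0.0215, 0],
    [-0.09, -0.0275, 0],
    [-0.1, -0.03, 0],
    [-0.1, -0.03, 0],
    [-0.05, -0.016, 0],
    [0, 0, 0]
  ],
  "spin": [0, 0, 0, 0, 0, 0, 0]
}}

```text
time: 4.72
tool_pos: [456.7, -288.5, 102.8]
tcp_rot: [180.0, -0.0, 16.9]
ft_force: [-0.0, 0.3, -1.5]
finger_gap: 54.7
grip_force: 53.0
```

```bash
cat >> h.py <<'E'
def ax(deg):
    a=np.radians(deg); X=np.array([np.cos(a),np.sin(a),0]); return X,np.array([-X[1],X[0],0])
E
python3 - <<'E'
from h import *
t=snap('top');s=snap('scene')
a=cv2.imread('pics/scene0.png');b=cv2.imread('pics/top0.png')
X,Y=ax(6); 
print(ray(t,(np.array([(567,88),(631,84),(634,150),(570,152),(583,240),(642,236)])+.5)/6-.5+(232,150),71).round(1))
seat=ray(t,[(605.5/6-.5+232,176/6-.5+150)],71)[0]; seat[2]=62; print(seat)
def box(x0,x1,z): return [seat+X*x+Y*y+np.array([0,0,z-62]) for x,y in((x0,-15),(x1,-15),(x1,15),(x0,15))]
out=[]
for im,sn,o,w,h in((b,t,(318,156),30,45),(a,s,(312,222),45,45)):
    k=13 if w==30 else 9; k=10
    c=np.clip(cv2.resize(im[o[1]:o[1]+h,o[0]:o[0]+w],None,fx=k,fy=k,interpolation=cv2.INTER_CUBIC)*1.2,0,255).astype(np.uint8)
    d=c.copy()
    for bx,col in((box(14,14+22,71),(0,0,255)),(box(-13-14,-13,71),(0,255,0))):
        p=((proj(sn,bx)-o+.5)*k-.5).round().astype(int); cv2.polylines(d,[p],True,col,1)
    out+= [np.vstack([c,np.zeros((450-c.shape[0],c.shape[1],3),np.uint8)])] if w==0 else [d]
cv2.imwrite('pics/j.png',np.hstack(out))
E
```

```text
[[677.5  -0.8  71. ]
 [679.7 -31.   71. ]
 [647.7 -32.3  71. ]
 [646.5  -2.2  71. ]
 [604.4  -8.3  71. ]
 [606.5 -35.9  71. ]]
[635.30300358 -18.6352191   62.        ]
```

View pics/j.png

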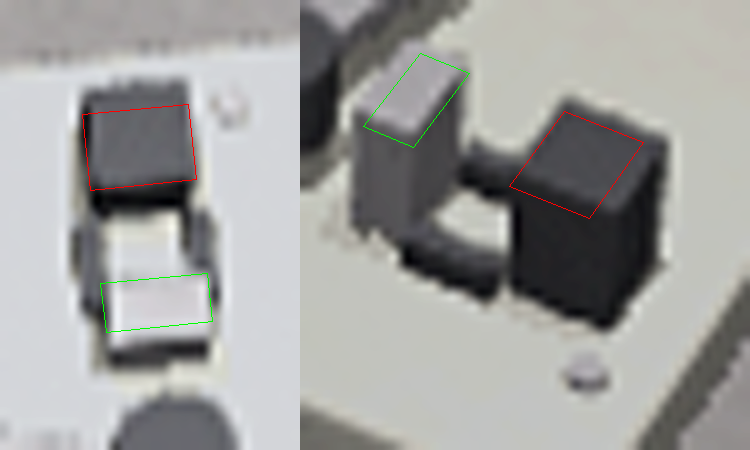

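The overlay matches the jaw gap in the top view, red inner edge at (143,184) and green at (157,278). In the scene view both jaws sit about 1 px higher than predicted. So the seat is near (635,-19), z 62–65, yaw about 6.3°.

{"fn": "step_arm", "kwargs": {
  "delta_pos": [
    [0, 0, 0.15],
    [0, 0, 0.25],
    [0.1, 0.15, 0.05],
    [0.15, 0.23, 0],
    [0.16, 0.25, 0],
    [0.17, 0.25, 0],
    [0.16, 0.25, 0],
    [0.1, 0.15, 0]
  ],
  "spin": [0, 0, -0.0099, -0.0099, -0.0099, -0.0099, -0.0099, -0.0099]
}}

```text
time: 5.82
tool_pos: [626.9, -28.7, 192.6]
tcp_rot: [-180.0, -0.0, 6.4]
ft_force: [-0.1, -0.6, -1.6]
finger_gap: 54.8
grip_force: 53.5
```

{"fn": "step_arm", "kwargs": {
  "delta_pos": [
    [0.05, 0.065, -0.15],
    [0, 0, -0.15],
    [0, 0, 0],
    [0, 0, 0],
    [0, 0, 0]
  ],
  "spin": [0, 0, 0, 0, 0]
}}

```text
time: 6.45
tool_pos: [636.6, -19.5, 135.0]
tcp_rot: [180.0, -0.2, 6.3]
ft_force: [-0.4, -0.1, -1.4]
finger_gap: 55.0
grip_force: 53.5
```

{"fn": "step_arm", "kwargs": {
  "delta_pos": [
    [-0.004, 0.001, -0.1],
    [0, 0, -0.12],
    [0, 0, -0.05],
    [0, 0, 0],
    [0, 0, 0]
  ],
  "spin": [0, 0, 0, 0, 0]
}}

```text
time: 7.08
tool_pos: [635.2, -19.1, 79.6]
tcp_rot: [180.0, -0.1, 6.3]
ft_force: [0.9, 0.9, -0.3]
finger_gap: 55.3
grip_force: 53.5
```

{"fn": "step_arm", "kwargs": {
  "delta_pos": [
    [0, 0, -0.025],
    [0, 0, -0.025],
    [0, 0, -0.02],
    [0, 0, 0]
  ],
  "spin": [0, 0, 0, 0]
}}

```text
time: 7.58
tool_pos: [634.1, -18.9, 64.0]
tcp_rot: [-180.0, 0.1, 6.3]
ft_force: [0.2, 0.7, -1.9]
finger_gap: 55.1
grip_force: 53.5
```

{"fn": "step_arm", "kwargs": {
  "delta_pos": [
    [0, 0, -0.025],
    [0, 0, -0.025],
    [0, 0, -0.02],
    [0, 0, 0],
    [0, 0, 0]
  ],
  "spin": [0, 0, 0, 0, 0]
}}

```text
time: 8.2
tool_pos: [634.6, -19.0, 50.8]
tcp_rot: [180.0, -0.0, 6.3]
ft_force: [-0.2, 0.8, -2.1]
finger_gap: 55.0
grip_force: 53.5
```

{"fn": "step_arm", "kwargs": {
  "delta_pos": [
    [0, 0, -0.01],
    [0, 0, -0.005],
    [0, 0, 0]
  ],
  "spin": [0, 0, 0]
}}

```text
time: 8.57
tool_pos: [634.5, -19.0, 47.6]
tcp_rot: [-180.0, 0.0, 6.3]
ft_force: [-0.2, 0.3, -2.1]
finger_gap: 55.1
grip_force: 53.5
```

{"fn": "step_arm", "kwargs": {
  "delta_pos": [
    [0, 0, -0.008],
    [0, 0, -0.005],
    [0, 0, 0]
  ],
  "spin": [0, 0, 0]
}}

```text
time: 8.95
tool_pos: [635.2, -19.0, 46.2]
tcp_rot: [180.0, -0.1, 6.3]
ft_force: [-1.5, 0.6, 4.5]
finger_gap: 54.7
grip_force: 54.0
```

{"fn": "step_arm", "kwargs": {
  "delta_pos": [
    [0, 0, -0.005],
    [0, 0, 0],
    [0, 0, 0]
  ],
  "spin": [0, 0, 0]
}}

```text
time: 9.32
tool_pos: [635.5, -19.0, 46.0]
tcp_rot: [180.0, -0.1, 6.3]
ft_force: [-3.6, 1.1, 9.9]
finger_gap: 54.7
grip_force: 54.3
```

{"fn": "step_arm", "kwargs": {
  "delta_pos": [
    [0, 0, -0.005],
    [0, 0, 0],
    [0, 0, 0]
  ],
  "spin": [0, 0, 0]
}}

```text
time: 9.7
tool_pos: [635.9, -18.9, 45.8]
tcp_rot: [180.0, -0.2, 6.3]
ft_force: [-5.3, 1.8, 13.5]
finger_gap: 55.0
grip_force: 54.6
```

{"fn": "step_arm", "kwargs": {
  "delta_pos": [
    [0, 0, 0.008],
    [0, 0, 0],
    [0, 0, 0]
  ],
  "spin": [0, 0, 0]
}}

```text
time: 10.07
tool_pos: [635.4, -18.9, 46.0]
tcp_rot: [180.0, -0.1, 6.3]
ft_force: [-2.1, 1.0, 7.2]
finger_gap: 54.8
grip_force: 54.2
```

{"fn": "step_arm", "kwargs": {
  "delta_pos": [
    [0, 0, 0],
    [0, 0, 0],
    [0, 0, 0],
    [0, 0, 0],
    [0, 0, 0],
    [0, 0, 0]
  ],
  "spin": [0, 0, 0, 0, 0, 0],
  "gripper": 1
}}

```text
time: 10.82
tool_pos: [634.6, -19.0, 44.7]
tcp_rot: [-180.0, 0.0, 6.3]
ft_force: [-0.1, 0.4, -0.6]
finger_gap: 85.2
grip_force: 0.0
```

{"fn": "step_arm", "kwargs": {
  "delta_pos": [
    [0, 0, 0.05],
    [0, 0, 0.15],
    [0, 0, 0.25],
    [0, 0, 0.25],
    [-0.1, 0.1, 0.1],
    [-0.2, 0.2, 0],
    [0, 0, 0],
    [0, 0, 0]
  ],
  "spin": [0, 0, 0, 0, 0, 0, 0, 0]
}}

```text
time: 11.82
tool_pos: [574.9, 41.0, 205.7]
tcp_rot: [180.0, -0.1, 6.3]
ft_force: [0.1, -1.2, -0.9]
finger_gap: 85.4
grip_force: 0.0
```

```bash
python3 - <<'E'
from h import *
t=snap('top');s=snap('scene')
out=[]
for sn,o,w,h,k in((t,(232,150),133,100,3),(s,(312,212),45,50,6),(s,(265,155),133,100,3),(t,(318,156),40,50,6)):
    c=np.clip(cv2.resize(sn['pixels'][o[1]:o[1]+h,o[0]:o[0]+w],None,fx=k,fy=k,interpolation=cv2.INTER_CUBIC)*1.2,0,255).astype(np.uint8)
    if k==6: c=cv2.resize(c,(390,300))
    out.append(cv2.resize(c,(399,300)))
cv2.imwrite('pics/k.png',np.vstack([np.hstack(out[:2]),np.hstack(out[2:])]))
E
```

```text
(no output)
```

View pics/k.png

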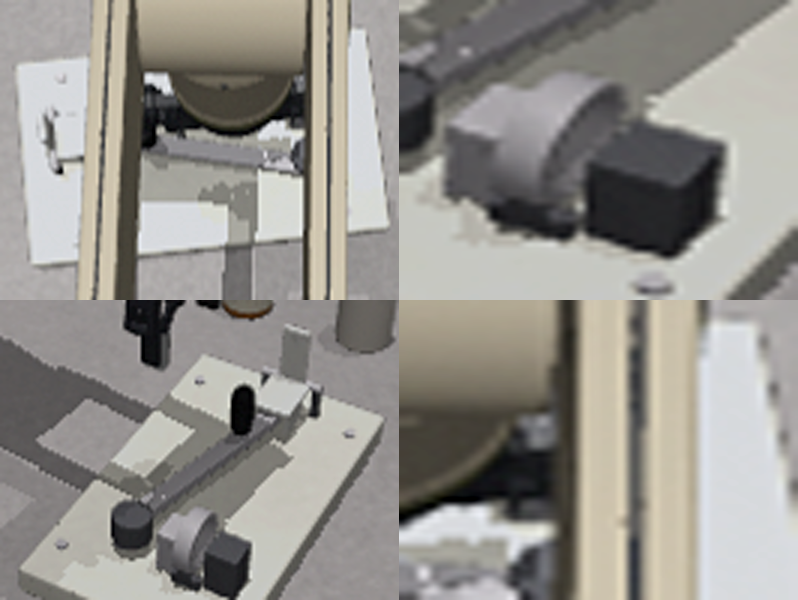

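The ring is standing upright between the jaws, in the upper-right and lower-left panels, with nothing else disturbed. The catch is next, so I'll work out the tab, the hinge and the bottle clearance.

```bash
python3 - <<'E'
from h import *
t=snap('top');s=snap('scene')
T=lambda p:(np.array(p,float).reshape(-1,2)+.5)/6-.5+(232,150)
S=lambda p:(np.array(p,float).reshape(-1,2)+.5)/6-.5+(265,155)
print('tabtop scene',ray(s,S([(570,52),(622,64)]),125).round(1))
print('tabtop top',ray(t,T([(80,258),(98,222),(86,285),(110,335)]),125).round(1))
print('plate corners scene z68',ray(s,S([(525,205),(573,232),(618,175),(540,153)]),68).round(1))
print('plate corners top z68',ray(t,T([(108,232),(216,228),(220,305),(114,316)]),68).round(1))
print('cheek',ray(t,T([(105,215),(122,338)]),65).round(1),ray(s,S([(530,150),(635,180)]),68).round(1))
print('knob',ray(t,T([(290,264)]),113),ray(s,S([(487,172)]),113),'piv',ray(t,T([(620,312)]),74),ray(s,S([(265,418)]),74))
print('bottle,jar', ray(t,[(180,193),(192,247)],[150,75]).round(1))
print(r.sense()['joint_pos'].round(1))
E
```

```text
tabtop scene [[575.2 214.5 125. ]
 [599.4 220.8 125. ]]
tabtop top [[584.3 216.7 125. ]
 [600.7 209.2 125. ]
 [572.1 213.6 125. ]
 [549.7 202.2 125. ]]
plate corners scene z68 [[583.8 168.3  68. ]
 [612.  164.8  68. ]
 [607.7 213.2  68. ]
 [569.2 205.5  68. ]]
plate corners top z68 [[607.9 213.9  68. ]
 [610.  163.3  68. ]
 [573.5 160.5  68. ]
 [568.1 209.8  68. ]]
cheek [[616.7 216.   65. ]
 [558.2 206.2  65. ]] [[564.2 204.6  68. ]
 [616.  214.7  68. ]]
knob [[584.27885889 124.22594623 113.        ]] [[584.03152496 129.93551264 113.        ]] piv [[569.8645008  -25.35502394  74.        ]] [[572.65873169 -23.40040163  74.        ]]
bottle,jar [[577.8 384.  150. ]
 [441.7 367.1  75. ]]
[-1.1  4.6 91.1 -0.  84.3 82.7]
```

{"fn": "step_arm", "kwargs": {
  "delta_pos": [
    [0.01, 0.06, 0],
    [0.01, 0.12, 0],
    [0.01, 0.14, 0],
    [0.01, 0.14, 0],
    [0.01, 0.14, 0],
    [0.01, 0.1, 0],
    [0.0075, 0.055, 0],
    [0, 0, 0]
  ],
  "spin": [0.0555, 0.0555, 0.0555, 0.0555, 0.0555, 0.0555, 0.0555, 0.0555],
  "gripper": -1
}}

```text
time: 13.02
tool_pos: [588.6, 192.5, 204.4]
tcp_rot: [-180.0, -0.0, 86.6]
ft_force: [0.3, -1.1, -0.2]
finger_gap: 0.2
grip_force: 0.0
```

{"fn": "step_arm", "kwargs": {
  "delta_pos": [
    [0, 0, -0.1],
    [0, 0, -0.2],
    [0, 0, -0.1],
    [0, 0, 0],
    [0, 0, 0]
  ],
  "spin": [0.05, 0.006, 0, 0, 0]
}}

```text
time: 13.65
tool_pos: [589.1, 192.1, 126.2]
tcp_rot: [179.9, -0.0, 96.3]
ft_force: [0.7, -0.1, 0.8]
finger_gap: -0.2
grip_force: 0.0
```

{"fn": "step_arm", "kwargs": {
  "delta_pos": [
    [0, 0, -0.08],
    [0, 0, 0],
    [-0.004, 0.042, 0],
    [-0.007, 0.058, -0.004],
    [-0.003, 0.028, -0.008],
    [-0.003, 0.028, -0.011],
    [0, 0, 0]
  ],
  "spin": [0, 0, 0, 0, 0, 0, 0]
}}

```text
time: 14.52
tool_pos: [584.5, 223.8, 103.9]
tcp_rot: [-180.0, -0.0, 96.3]
ft_force: [0.2, -0.7, 0.1]
finger_gap: 0.0
grip_force: 0.0
```

{"fn": "step_arm", "kwargs": {
  "delta_pos": [
    [-0.003, 0.025, -0.015],
    [-0.003, 0.024, -0.018],
    [-0.002, 0.022, -0.022],
    [-0.002, 0.017, -0.023],
    [0, 0.014, -0.026],
    [0, 0.012, -0.027],
    [0, 0.006, -0.02],
    [0, 0, 0]
  ],
  "spin": [0, 0, 0, 0, 0, 0, 0, 0]
}}

```text
time: 15.52
tool_pos: [582.2, 247.0, 73.1]
tcp_rot: [-179.9, 0.0, 96.3]
ft_force: [-0.7, 0.5, 0.1]
finger_gap: 0.1
grip_force: 0.0
```

{"fn": "step_arm", "kwargs": {
  "delta_pos": [
    [0, 0, -0.015],
    [0, 0, -0.01],
    [0, 0, 0]
  ],
  "spin": [0, 0, 0]
}}

```text
time: 15.9
tool_pos: [583.0, 247.3, 70.3]
tcp_rot: [180.0, -0.0, 96.3]
ft_force: [-4.0, -1.3, 9.9]
finger_gap: -0.2
grip_force: 4.8
```

{"fn": "step_arm", "kwargs": {
  "delta_pos": [
    [0, 0, -0.01],
    [0, 0, -0.005],
    [0, 0, 0]
  ],
  "spin": [0, 0, 0]
}}

```text
time: 16.27
tool_pos: [583.4, 247.5, 69.6]
tcp_rot: [179.9, -0.0, 96.3]
ft_force: [-12.7, -4.1, 24.2]
finger_gap: -0.1
grip_force: 12.4
```

{"fn": "step_arm", "kwargs": {
  "delta_pos": [
    [0, 0, 0.1],
    [0, 0, 0.2],
    [0, 0, 0.23],
    [0, -0.15, 0],
    [0.005, -0.22, 0],
    [0.005, -0.2, 0],
    [0, -0.04, 0],
    [0, 0, 0]
  ],
  "spin": [0, 0, 0, 0, 0, 0, 0, 0],
  "gripper": -1
}}

```text
time: 17.27
tool_pos: [584.9, 124.9, 172.2]
tcp_rot: [180.0, -0.0, 96.2]
ft_force: [0.1, 1.0, -0.2]
finger_gap: -0.1
grip_force: 0.0
```

{"fn": "step_arm", "kwargs": {
  "delta_pos": [
    [0, 0, 0],
    [0, 0, 0],
    [0, 0, 0],
    [0, 0, 0]
  ],
  "spin": [0, 0, 0, 0],
  "gripper": 1
}}

```text
time: 17.77
tool_pos: [584.6, 125.6, 171.9]
tcp_rot: [-180.0, -0.0, 96.3]
ft_force: [0.0, 0.1, 0.7]
finger_gap: 72.4
grip_force: 0.0
```

```bash
python3 - <<'E'
from h import *
s=snap('scene')
o=(265,115);k=6
c=np.clip(cv2.resize(s['pixels'][o[1]:o[1]+100,o[0]:o[0]+133],None,fx=k,fy=k,interpolation=cv2.INTER_CUBIC)*1.3,0,255).astype(np.uint8)
cv2.imwrite('pics/l.png',c[:600,:800])
E
```

```text
(no output)
```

View pics/l.png

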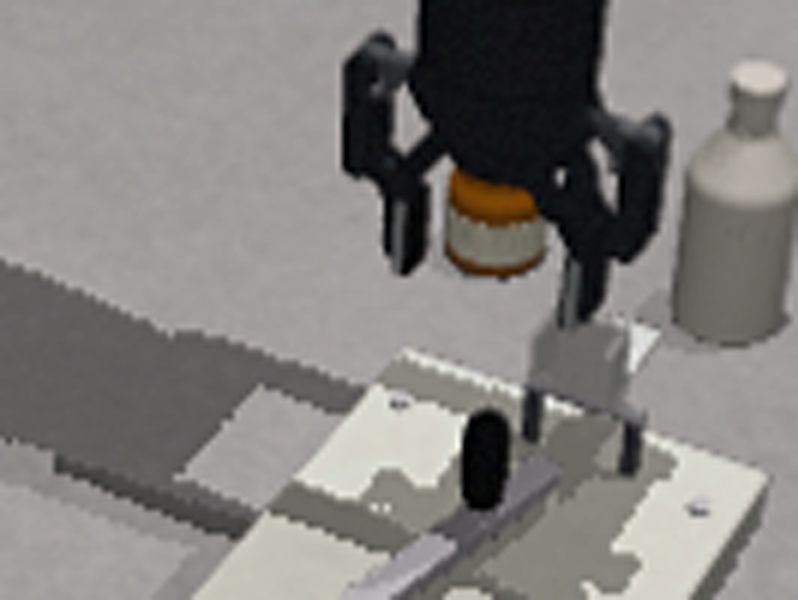

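The catch plate now stands upright at about (580,365), the tab lies flat behind it, and the knob is clear at (487,460). I'll take the knob next.

{"fn": "step_arm", "kwargs": {
  "delta_pos": [
    [0, 0.005, -0.15],
    [0, 0, -0.2],
    [0, 0, -0.11],
    [0, 0, -0.03],
    [0, 0, 0],
    [0, 0, 0]
  ],
  "spin": [0, 0, 0, 0, 0, 0]
}}

```text
time: 18.58
tool_pos: [585.8, 126.3, 75.6]
tcp_rot: [179.9, -0.0, 96.3]
ft_force: [0.2, 0.1, 0.6]
finger_gap: 85.4
grip_force: 0.0
```

{"fn": "step_arm", "kwargs": {
  "delta_pos": [
    [0, 0, 0],
    [0, 0, 0],
    [0, 0, 0],
    [0, 0, 0],
    [0, 0, 0],
    [0, 0, 0]
  ],
  "spin": [0, 0, 0, 0, 0, 0],
  "gripper": -1,
  "squeeze": 60
}}

```text
time: 19.32
tool_pos: [585.1, 126.3, 74.4]
tcp_rot: [179.9, -0.0, 96.3]
ft_force: [2.6, 1.8, 2.9]
finger_gap: 20.2
grip_force: 59.0
```

{"fn": "step_arm", "kwargs": {
  "delta_pos": [
    [-0.03, 0.001, 0],
    [-0.045, 0.001, 0],
    [-0.042, 0, 0],
    [-0.058, -0.007, 0],
    [-0.057, -0.009, 0],
    [0, 0, 0]
  ],
  "spin": [0.0123, 0.0185, 0.0172, 0.0239, 0.0239, 0]
}}

```text
time: 20.08
tool_pos: [537.9, 124.8, 74.4]
tcp_rot: [179.9, -0.1, 113.7]
ft_force: [3.4, 8.4, 0.8]
finger_gap: 20.1
grip_force: 59.0
```

{"fn": "step_arm", "kwargs": {
  "delta_pos": [
    [-0.04, -0.009, 0],
    [-0.04, -0.012, 0],
    [-0.032, -0.012, 0],
    [0, 0, 0]
  ],
  "spin": [0.0172, 0.0172, 0.0134, 0]
}}

```text
time: 20.58
tool_pos: [515.5, 118.9, 74.4]
tcp_rot: [179.9, -0.1, 122.3]
ft_force: [2.1, 12.1, 2.0]
finger_gap: 20.2
grip_force: 59.4
```

{"fn": "step_arm", "kwargs": {
  "delta_pos": [
    [-0.03, -0.006, 0],
    [-0.025, -0.009, 0],
    [0, 0, 0],
    [0, 0, 0]
  ],
  "spin": [0.013, 0.01, 0, 0]
}}

```text
time: 21.08
tool_pos: [505.4, 115.0, 74.4]
tcp_rot: [179.8, -0.0, 126.4]
ft_force: [5.9, 8.2, -0.9]
finger_gap: 20.3
grip_force: 59.2
```

{"fn": "step_arm", "kwargs": {
  "delta_pos": [
    [-0.015, -0.006, 0],
    [-0.01, -0.004, 0],
    [0, 0, 0],
    [0, 0, 0]
  ],
  "spin": [0.006, 0.004, 0, 0]
}}

```text
time: 21.58
tool_pos: [501.4, 113.2, 74.5]
tcp_rot: [179.7, 0.0, 128.2]
ft_force: [11.9, 10.0, -3.9]
finger_gap: 20.7
grip_force: 59.0
```

{"fn": "step_arm", "kwargs": {
  "delta_pos": [
    [-0.007, -0.002, 0],
    [0, 0, 0],
    [0, 0, 0]
  ],
  "spin": [0, 0, 0]
}}

```text
time: 21.95
tool_pos: [500.5, 112.8, 74.5]
tcp_rot: [179.7, 0.1, 128.2]
ft_force: [14.3, 9.3, -8.2]
finger_gap: 20.1
grip_force: 58.9
```

{"fn": "step_arm", "kwargs": {
  "delta_pos": [
    [-0.007, -0.003, 0],
    [0, 0, 0],
    [0, 0, 0]
  ],
  "spin": [0, 0, 0]
}}

```text
time: 22.32
tool_pos: [499.5, 112.3, 74.5]
tcp_rot: [179.6, 0.1, 128.2]
ft_force: [16.8, 8.9, -8.6]
finger_gap: 20.3
grip_force: 58.9
```

{"fn": "step_arm", "kwargs": {
  "delta_pos": [
    [-0.009, -0.004, 0],
    [0, 0, 0],
    [0, 0, 0]
  ],
  "spin": [0.002, 0, 0]
}}

```text
time: 22.7
tool_pos: [498.2, 111.6, 74.6]
tcp_rot: [179.6, 0.1, 128.6]
ft_force: [19.4, 10.4, -11.7]
finger_gap: 20.5
grip_force: 59.0
```

{"fn": "step_arm", "kwargs": {
  "delta_pos": [
    [-0.009, -0.004, 0],
    [0, 0, 0],
    [0, 0, 0]
  ],
  "spin": [0.002, 0, 0]
}}

```text
time: 23.08
tool_pos: [497.0, 111.1, 74.7]
tcp_rot: [179.5, 0.2, 128.9]
ft_force: [22.9, 11.3, -15.2]
finger_gap: 20.6
grip_force: 59.2
```

{"fn": "step_arm", "kwargs": {
  "delta_pos": [
    [0, 0, 0],
    [0, 0, 0],
    [0, 0, 0],
    [0, 0, 0]
  ],
  "spin": [0, 0, 0, 0]
}}

```text
time: 23.58
tool_pos: [497.0, 111.0, 74.7]
tcp_rot: [179.5, 0.2, 128.9]
ft_force: [22.6, 12.2, -15.6]
finger_gap: 20.3
grip_force: 59.2
```

```bash
python3 - <<'E'
from h import *
print(r.hand_in())
E
```

```text
the job is handed in; nothing more can be done
None
```

I handed the job in at about 23.6 s with the ring standing in the clamp, the catch open and the lever held at about 0.585 rad with roughly 25 N; I judged the final jaw grip from force and lever angle, as I had no pictures left to confirm it.

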